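Close the bench mill: feel the lid into its bayonet and twist it tight

TASK

Close the bench mill: fetch its round lid, set it on the open steel collar on top of the mill and turn it under light pressure until its three lugs drop into the collar's slots. Then press it down against the sprung seal and twist it clockwise (seen from above) until the ramps have pulled it fully home and tight, and let go. Go by feel and do not force it, and leave the other things on the bench where they are.

Things in the scene. Friction and masses are not known exactly. Their poses are not given: they have to be found in the camera images.
- mill: The bench mill, fixed: white housing 150 x 180 mm, 75 mm high, with a sloping control panel that reaches 115 mm in front of the origin. Origin on the bench under the chamber's axis; x points from the panel to the back, z up. On top, coaxial, stands an open steel collar, 114 mm outside diameter, up to 115 mm above the bench.
- mill_mouth (a point): Centre of the collar's top face, axes as the mill's. The collar's inner flange (bore 89 mm) has 3 slots 120 degrees apart, 13 mm wide, open at the top. The collar is clamped at a clocking of its own that is not measured: one slot lies within 0.45 rad either way of the mill's +x (the slots show in a picture). Counter-clockwise of a slot is solid metal.
- mill_ramps (a point): Point on the axis 10 mm below mill_mouth. Clockwise (from above) of each slot the flange's underside is a cam ramp: at its mouth 3 to 5 mm, at its end 10 mm below the collar's top; the lid is drawn fully home when it has turned 43 degrees from the slots; then the flange runs level up to a solid stop at about 51 degrees.
- seal (a joint): Travel of the black seal ring on springs inside the collar, in m: 0 free (its top face 17 mm below the collar's top), grows as the lid presses it down, at most 0.0135. It pushes up with 2 N at first touch and 1.3 N more per mm, about 16 N with the lid fully home.
- lid: The mill's lid, about 0.26 kg, standing upright on the bench: an aluminium plug 84 mm in diameter, 30 mm high, its lowest 6 mm tapered to 77 mm. Origin: centre of its underside; x runs along the bar handle and through one lug, z up. Origin against mill_mouth: -10 mm with lugs on the collar's top, -17 mm dropped in the slots and left alone, -28 mm fully home.
- lid_lugs (a point): Point on the lid's axis 14 mm above its underside, at mid height of its three square steel lugs: 9 mm wide, 8 mm high, reaching out to 50 mm from the axis, 120 degrees apart, one along the lid's +x. From the slots the lid must be pressed down at least 4 mm more, against the springs, for the lugs to enter the ramps.
- lid_grip (a point): Centre of the bar handle on top of the lid, 46 mm above its underside: black, 68 mm long along the lid's x, 16 mm thick along its y, 31 mm high. The same lid fits in three ways, 120 degrees apart. Turning it along the ramps takes up to 0.5 N m; more than that is the stop.
- tube_block: bystander: dark blue four-way tube rack, 84 x 58 x 84 mm, empty; origin at the centre of its underside
- timer: bystander: white bench timer, 59 x 70 x 29 mm; origin at the centre of its underside
- sample_tube: bystander: standing 50 ml tube with a blue cap, 36 mm wide, 112 mm high; origin at the centre of its underside

How it is judged:
By the outcome, as a careful person would: the job done as asked, in the order asked, and still so for the second after the job is handed in, with the robot touching nothing.
It also fails if it takes over 64 s, if anything falls off the work surface, if the arm or the gripper's body presses on something with over 40 N, if the wrist force passes 120 N, or if a joint passes its speed limit or range.

ROBOT

A 6-joint arm with a two-finger parallel gripper is mounted at the origin on a cart in front of the work surface, level with it; the furniture and walls round the work are solid. World frame = base frame: x ahead of the robot, y to its left, z up, the work surface at z = 0. Lengths are in m, angles in degrees, forces in N, time in s.
With the tool pointing down it reaches from about 0.375 to 0.9 m from the base axis. Payload 3.1 kg.
Tool frame: the origin (TCP) lies on the centre line of the jaws, within the pads' length; the fingertips stand 17 mm ahead of it and the grasp point (between the pads) lies 2 mm behind it; z points along the fingers, y is the line along which they close (so a half turn about z gives the same grasp; the last joint's range is limited). The gripper opens to 87 mm and grips with 3 to 60 N. Pads are 19 mm wide; open, the fingers measure 117 mm over their backs; the gripper's body (75 mm by 190 mm) begins 51 mm behind the grasp point.
Start: joints at [-85.743, 30.224, 82.088, -0, 67.689, -10.227], TCP at [0.156, -0.605, 0.213] pointing down, gripper open.
Joint ranges: [-176.69, 176.69], [-43.24, 126.21], [12.49, 139.97], [-82, 262], [0, 151.66], [-163.58, 163.58]. Speed limits (degrees/s): [159.86, 159.86, 180, 180, 180, 180].

INTERFACE

Orientations are given as a 3x3 rotation matrix whose columns are the frame's x, y, z axes.
In Python, from rig import bot, imaging, finder gives the robot as it stands. The module is installed in compiled form; this text tells all that it offers.
- The arm moves only by the tool play_rows, never from a script. Its argument "motion" is a list that holds one entry, the list of rows, each a list of 6 numbers: the shift along the tool's x, y, z in m, then the turn, a rotation vector about the tool's x, y, z in degrees. In form: [[[dx, dy, dz, wx, wy, wz], ...]]. A call has 1 to 8 rows; each row is the pose to reach, as a shift and turn from the pose commanded when the call began, along the tool's axes at that moment; what a row does not reach only later rows make up. A row lasts 1/12 s, in which the tool goes at most 41.7 mm and 7.16 degrees, less where a joint would pass 70% of its speed; a pose out of reach is approached as far as the arm can. A call with a gripper value outside its range is refused whole. "fingers" is the finger opening in m, from 0 to 0.087, set as the call begins (left out, the last holds). The fingers move at their own pace and stop on an object; the grip force is fixed at half the most. Time passes only in rows, so rows that repeat a pose let the fingers close. It gives the time, the measured TCP pose, the force, the opening and the grip force at its end, in the units of the state.
- bot.read_state(): the state, without advancing time (a new reading comes with each control period).
- imaging.capture(name): name is "side" or "top" or "wrist"; returns a dict with "frame" (480x640x3 uint8, red, green, blue), "camera_matrix" (3x3 intrinsics, pixels), "R" (3x3) and "t" (3): a world point X has camera coordinates R X + t. Camera axes: x right, y down, z forward; pixel columns grow to the right and rows downward; lengths in m; the calibration is good to about 2 mm. A picture is of the moment at which its call begins. There is no depth.
- bot.hand_in(): hands the job in; it is judged then, once.
Trained networks look in the newest picture that a camera, given by its name, has taken for a name from the list of things; names that differ only in an ending like _2 or _b are one class to them, and where a whole thing is asked for, a point or a joint stands for the part that bears it (a point fixed in the world has none). Each returns a list of dicts, best first, with "confidence" (0 to 1); they miss things now and then, are a little off and sometimes report something else, mostly with a low value. They report only what shows in the picture. A call takes as long as a camera call.
- finder.recognise(camera, name): "at" ([x, y, z] in m, in world coordinates, good to about 4 mm: the middle of the surface that is visible of it).
- finder.outline_of(camera, name): "pixels" (480x640 bool, what is visible of it).
The state is a dict: "time_s": time; "joint_positions": joint angles; "qvel": joint speeds; "tau": joint torques, N m; "position": TCP position; "tcp_rot": TCP orientation; "force": force on the tool from outside, world axes, zero at the start; "moment": the same for the moment, N m; "opening": opening from 0.0 (shut) to 1.0 (fully open); "grasp_force": force on a finger pad.
Only numpy, scipy, OpenCV 4.12 (cv2) and the standard library are available. Lean on these libraries where they do the work, as an engineer would, in place of code of your own. Each camera call takes 0.05 s, during which the arm holds its last target. There are 200 camera calls.

## Working session

There is one attempt and no reset: what is moved stays moved. The work goes in short steps, Python scripts to look and compute and a tool call to move; the robot and the scene stay as the last step left them, time stands still between calls to the robot, and variables do not carry over. Pictures are saved under pics/ and viewed, at most 13 in all, crops included, and the job is handed in when it is done.

Besides the shell and the picture viewer there is one more tool, called after "Request:" as name(argument=value, ...) on one line, values as JSON. play_rows: Moves the arm, as the interface text tells. Its arguments: {"type":"object","properties":{"motion":{"type":"array"},"fingers":{"type":"number"}},"required":["motion"]}

```bash
mkdir -p pics
cat > h.py <<'E'
import numpy as np, cv2
from rig import bot, imaging, finder
def snap(n,f=None):
    c=imaging.capture(n)
    if f: cv2.imwrite(f,c["frame"][:,:,::-1])
    return c
def proj(c,X):
    p=c["R"]@np.array(X)+c["t"]; q=c["camera_matrix"]@p; return q[:2]/q[2]
def ray(c,uv):
    d=np.linalg.inv(c["camera_matrix"])@np.array([*uv,1.]); R=np.array(c["R"])
    return -R.T@c["t"], R.T@d
def onz(c,uv,z):
    o,d=ray(c,uv); return o+d*(z-o[2])/d[2]
def meet(rays):
    A=0;b=0
    for o,d in rays:
        d=d/np.linalg.norm(d);P=np.eye(3)-np.outer(d,d);A=A+P;b=b+P@o
    return np.linalg.solve(A,b)
E
python3 - <<'E'
from h import *
np.set_printoptions(precision=4,suppress=True)
s=bot.read_state();print(s["time_s"],s["position"],s["tcp_rot"],s["force"])
cs={n:snap(n,f"pics/{n}0.png") for n in("top","side")}
for n,c in cs.items():
    print(n,-np.array(c["R"]).T@c["t"])
    for k in("mill","lid","lid_grip","mill_mouth","tube_block","timer","sample_tube"):
        try:print(n,k,[(np.round(r["at"],3),round(r["confidence"],2),np.round(proj(c,r["at"]))) for r in finder.recognise(n,k)[:2]])
        except Exception as e: print(n,k,e)
a=cv2.imread("pics/top0.png");b=cv2.imread("pics/side0.png")
E
```

```text
0.0 [ 0.1563 -0.6044  0.2125] [[ 0.9682  0.2501 -0.0002]
 [ 0.2501 -0.9682  0.0022]
 [ 0.0004 -0.0021 -1.    ]] [-0.6285 -0.0045 -0.5398]
top [0.4272 0.0053 1.3598]
top mill [(array([0.535, 0.228, 0.074]), 0.96, array([241., 241.]))]
top lid [(array([ 0.459, -0.156,  0.033]), 0.86, array([372., 270.]))]
top lid_grip [(array([ 0.458, -0.157,  0.034]), 0.7, array([372., 270.]))]
top mill_mouth [(array([0.535, 0.223, 0.076]), 0.77, array([243., 241.]))]
top tube_block [(array([ 0.637, -0.136,  0.087]), 0.8, array([367., 208.]))]
top timer []
top sample_tube [(array([0.66 , 0.383, 0.11 ]), 0.59, array([187., 196.]))]
side [0.4821 0.8254 0.7482]
side mill [(array([0.544, 0.272, 0.076]), 0.94, array([306., 335.])), (array([ 0.462, -0.145,  0.031]), 0.6, array([351., 229.]))]
side lid [(array([ 0.465, -0.146,  0.035]), 0.67, array([350., 227.]))]
side lid_grip [(array([ 0.468, -0.145,  0.031]), 0.63, array([349., 229.]))]
side mill_mouth [(array([0.536, 0.275, 0.074]), 0.96, array([310., 337.])), (array([0.563, 0.211, 0.1  ]), 0.5, array([300., 303.]))]
side tube_block [(array([ 0.639, -0.12 ,  0.059]), 0.61, array([286., 222.])), (array([0.543, 0.272, 0.073]), 0.26, array([307., 336.]))]
side timer [(array([ 0.363, -0.311,  0.022]), 0.73, array([384., 201.]))]
side sample_tube [(array([0.66 , 0.402, 0.103]), 0.58, array([230., 380.]))]
```

View pics/top0.png

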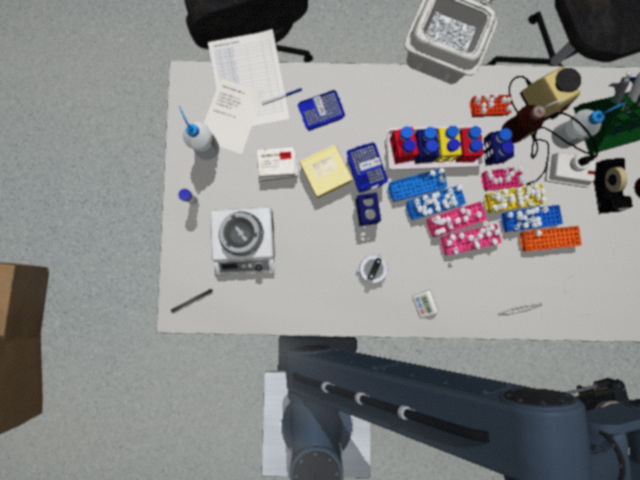

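View pics/side0.png

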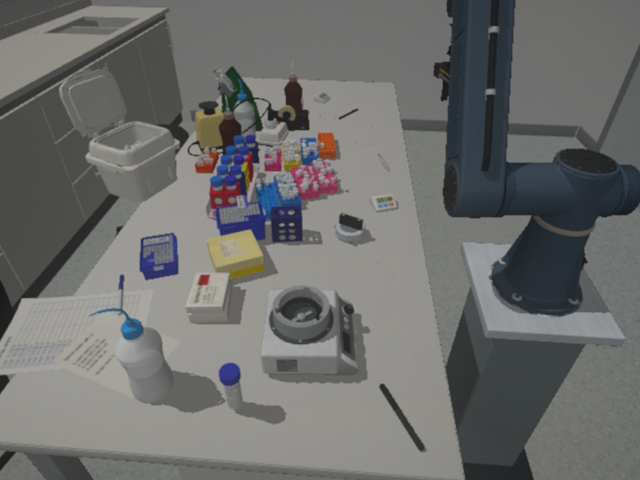

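The top view shows the lid at about (372,270), its handle running up and to the right, roughly −36° in world. The mill collar is at about (240,232) with the panel side facing the robot. In the side view the lid is at (350,228) and the collar at (302,312). Next I'll move above the lid.

Request:
play_rows(motion=[[[0.03, -0.025, -0.005, 0, 0, 0], [0.06, -0.05, -0.01, 0, 0, 0], [0.09, -0.08, -0.02, 0, 0, 0], [0.12, -0.105, -0.025, 0, 0, 0], [0.15, -0.13, -0.03, 0, 0, 0], [0.18, -0.155, -0.035, 0, 0, 0], [0.2, -0.18, -0.04, 0, 0, 0], [0.2, -0.18, -0.04, 0, 0, 0]]], fingers=0.06)

```text
time_s: 1.47
position: [0.3067, -0.3749, 0.2542]
tcp_rot: [[0.967, 0.255, 0.001], [0.255, -0.967, 0.004], [0.001, -0.003, -1.0]]
force: [-0.7, 1.0, -0.7]
opening: 0.692
grasp_force: 0.0
```

Request:
play_rows(motion=[[[0.03, -0.025, -0.005, 0, 0, 7], [0.06, -0.05, -0.01, 0, 0, 14], [0.09, -0.08, -0.02, 0, 0, 21], [0.12, -0.105, -0.025, 0, 0, 28], [0.15, -0.13, -0.03, 0, 0, 35], [0.18, -0.155, -0.035, 0, 0, 42], [0.2, -0.18, -0.04, 0, 0, 49], [0.2, -0.18, -0.04, 0, 0, 50]]])

```text
time_s: 2.13
position: [0.4553, -0.1542, 0.2942]
tcp_rot: [[0.812, -0.584, 0.002], [-0.584, -0.812, 0.0], [0.001, -0.001, -1.0]]
force: [-0.7, -0.7, -0.4]
opening: 0.69
grasp_force: 0.0
```

Run:
```python
from h import *
np.set_printoptions(precision=4,suppress=True)
s=bot.read_state();print(s["time_s"],s["position"],s["tcp_rot"],s["force"],s["joint_positions"])
c=snap("wrist","pics/w1.png");t=snap("top","pics/t1.png")
print("cam",-np.array(c["R"]).T@c["t"])
np.savez("w1.npz",R=c["R"],t=c["t"],K=c["camera_matrix"])
for n in("wrist","top"):
  for k in("lid","lid_grip","lid_lugs"):
    cc=c if n=="wrist" else t
    print(n,k,[(np.round(r["at"],4),round(r["confidence"],2),np.round(proj(cc,r["at"]))) for r in finder.recognise(n,k)[:2]])
```

```text
2.1333 [ 0.4553 -0.1542  0.2942] [[ 0.8121 -0.5836  0.0019]
 [-0.5836 -0.8121  0.0002]
 [ 0.0014 -0.0013 -1.    ]] [-0.7174 -0.6956 -0.3652] [-32.1147  13.3221  96.0582   0.0724  70.5357  93.5639]
cam [ 0.5119 -0.1954  0.4658]
wrist lid [(array([ 0.4643, -0.1645,  0.0324]), 0.92, array([324., 191.]))]
wrist lid_grip [(array([ 0.4681, -0.1687,  0.035 ]), 0.82, array([325., 186.]))]
wrist lid_lugs [(array([ 0.4621, -0.1654,  0.0306]), 0.77, array([326., 191.]))]
top lid [(array([ 0.45  , -0.1254,  0.0315]), 0.39, array([361., 273.]))]
top lid_grip [(array([0.5394, 0.2199, 0.0717]), 0.66, array([244., 240.]))]
top lid_lugs [(array([ 0.452 , -0.1273,  0.0283]), 0.46, array([362., 272.]))]
```

View pics/w1.png

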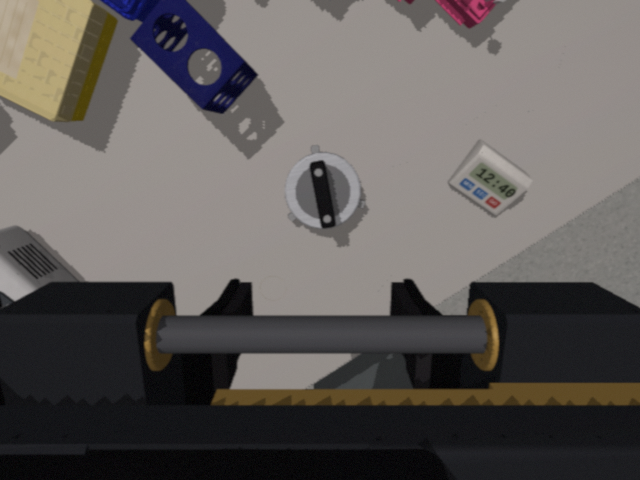

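The wrist view shows the lid at (323,190). Its handle runs from (318,163) to (328,225), with a lug at (316,149) marking the +x end and other lugs near (292,215) and (360,200). Now I'll measure precisely.

Run:
```python
from h import *
np.set_printoptions(precision=4,suppress=True)
c=snap("wrist");s=snap("side","pics/s1.png")
g=cv2.cvtColor(c["frame"],cv2.COLOR_RGB2GRAY)
m=((g<60)*1).astype(np.uint8);m[:140]=0;m[250:]=0;m[:,:280]=0;m[:,370:]=0
n,l,st,ce=cv2.connectedComponentsWithStats(m);i=1+np.argmax(st[1:,4])
b=(l==i).astype(np.uint8);cs,_=cv2.findContours(b,0,2);h=cv2.convexHull(cs[0]);r=cv2.minAreaRect(h);bx=cv2.boxPoints(r)
print(ce[i],st[i],r,bx)
P=np.array([onz(c,p,0.0615) for p in bx]);print(P, P.mean(0))
e=[np.linalg.norm(P[1]-P[0]),np.linalg.norm(P[2]-P[1])];d=(P[1]-P[0]) if e[0]>e[1] else P[2]-P[1]
print("ang",np.degrees(np.arctan2(d[1],d[0])),e)
# lid body outline in wrist and grip/lid in side
for n,cc in(("wrist",c),("side",s)):
  for k in("lid",):
    o=finder.outline_of(n,k)
    if o:
      p=o[0]["pixels"];ys,xs=np.nonzero(p);print(n,k,o[0]["confidence"],xs.min(),xs.max(),ys.min(),ys.max(),xs.mean(),ys.mean())
gs=cv2.cvtColor(s["frame"],cv2.COLOR_RGB2GRAY)
# side handle blob
m=((gs<60)*1).astype(np.uint8);q=np.zeros_like(m);q[205:245,330:375]=m[205:245,330:375]
n,l,st,ce=cv2.connectedComponentsWithStats(q);j=1+np.argmax(st[1:,4]);print("side dark",st[j],ce[j])
X=meet([ray(c,r[0]),ray(s,ce[j])]);print("tri",X)
crop=cv2.resize(c["frame"][130:250,260:390,::-1],None,fx=5,fy=5,interpolation=2)[:600]
side=cv2.resize(s["frame"][200:250,325:380,::-1],None,fx=10,fy=10,interpolation=2)
cv2.imwrite("pics/crop1.png",crop)
```

```text
[318.6776 193.7224] [306 161  26  67 980] ((318.8941955566406, 194.03659057617188), (67.04605865478516, 17.32366180419922), 79.04593658447266) [[304.0201 162.7703]
 [321.0281 159.4784]
 [333.7683 225.3029]
 [316.7603 228.5948]]
[[ 0.4986 -0.1701  0.0615]
 [ 0.4914 -0.1856  0.0615]
 [ 0.4298 -0.1576  0.0615]
 [ 0.4371 -0.1414  0.0615]] [ 0.4642 -0.1637  0.0615]
ang 155.58604015463308 [np.float64(0.01710817799770284), np.float64(0.06771269979434755)]
wrist lid 0.85 280 361 145 228 318.6588259783514 189.6715237302248
side lid 0.58 336 365 213 242 350.0525525525525 228.33033033033033
side dark [340 215  22  15 213] [350.4789 221.5399]
tri [ 0.4636 -0.1624  0.0434]
```

View pics/crop1.png

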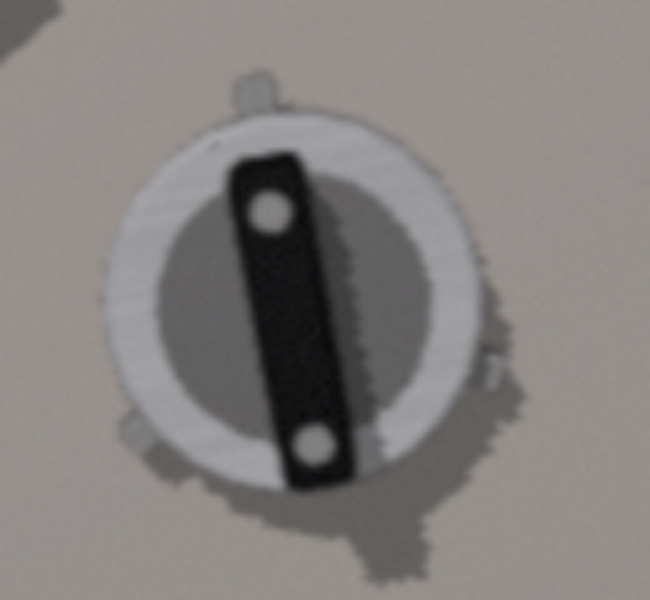

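The crop shows the lid clearly, with the +x lug at top-left beside the handle end. The fitted 68 × 17 mm handle at z = 61.5 mm matches the text: centre (0.464, −0.163), angle −24.4°. I'll look at the mill before grasping.

Request:
play_rows(motion=[[[-0.015, -0.032, -0.005, 0, 0, -5], [-0.03, -0.065, -0.01, 0, 0, -10], [-0.045, -0.098, -0.02, 0, 0, -15], [-0.06, -0.13, -0.03, 0, 0, -20], [-0.075, -0.162, -0.035, 0, 0, -25], [-0.09, -0.195, -0.035, 0, 0, -30], [-0.1, -0.217, -0.035, 0, 0, -35], [-0.1, -0.217, -0.035, 0, 0, -35]]])

```text
time_s: 3.4
position: [0.4987, 0.0821, 0.3286]
tcp_rot: [[1.0, -0.002, 0.001], [-0.002, -1.0, 0.002], [0.001, -0.002, -1.0]]
force: [0.3, 0.3, -0.1]
opening: 0.691
grasp_force: 0.0
```

Request:
play_rows(motion=[[[0.01, -0.038, 0, 0, 0, 0], [0.02, -0.075, 0, 0, 0, 0], [0.03, -0.11, 0, 0, 0, 0], [0.035, -0.14, 0, 0, 0, 0], [0.04, -0.16, 0, 0, 0, 0], [0.04, -0.165, 0, 0, 0, 0], [0.04, -0.165, 0, 0, 0, 0], [0.04, -0.165, 0, 0, 0, 0]]])

```text
time_s: 4.07
position: [0.5395, 0.2417, 0.3281]
tcp_rot: [[1.0, -0.01, -0.001], [-0.01, -1.0, -0.001], [-0.001, 0.001, -1.0]]
force: [-1.1, -0.0, -0.6]
opening: 0.687
grasp_force: 0.0
```

Run:
```python
from h import *
np.set_printoptions(precision=4,suppress=True)
for i in range(3): c=snap("wrist","pics/m1.png")
s=bot.read_state();print(s["time_s"],s["position"],s["tcp_rot"],s["joint_positions"])
np.savez("m1.npz",R=c["R"],t=c["t"],K=c["camera_matrix"],f=c["frame"])
for k in("mill","mill_mouth","seal"):
    print(k,[(np.round(r["at"],4),round(r["confidence"],2),np.round(proj(c,r["at"]))) for r in finder.recognise("wrist",k)[:2]])
```

```text
4.2167 [0.5397 0.2412 0.3285] [[ 0.9999 -0.0111 -0.0003]
 [-0.0111 -0.9999 -0.0006]
 [-0.0003  0.0006 -1.    ]] [ 13.2778  21.3454  78.4012  -0.03    80.2763 103.9168]
mill [(array([0.5557, 0.2297, 0.0714]), 0.87, array([331., 188.]))]
mill_mouth [(array([0.5616, 0.2278, 0.0976]), 0.59, array([334., 185.])), (array([0.5553, 0.2263, 0.0722]), 0.56, array([334., 188.]))]
seal [(array([0.5599, 0.2264, 0.0988]), 0.64, array([335., 187.]))]
```

View pics/m1.png

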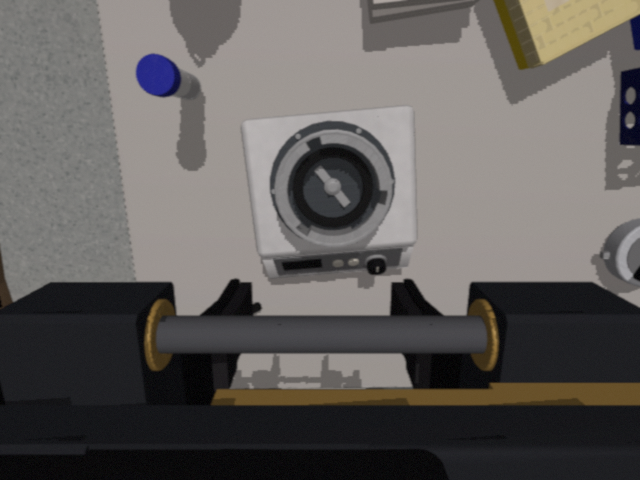

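The collar is centred near (333,187), with slots that appear at about (315,143) and (380,200). I'll crop in for detail.

Run:
```python
import numpy as np,cv2
f=np.load("m1.npz")["f"][110:260,255:412,::-1]
cv2.imwrite("pics/m1c.png",cv2.resize(f,None,fx=4,fy=4,interpolation=cv2.INTER_CUBIC)[:600])
```

```text
(no output)
```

View pics/m1c.png

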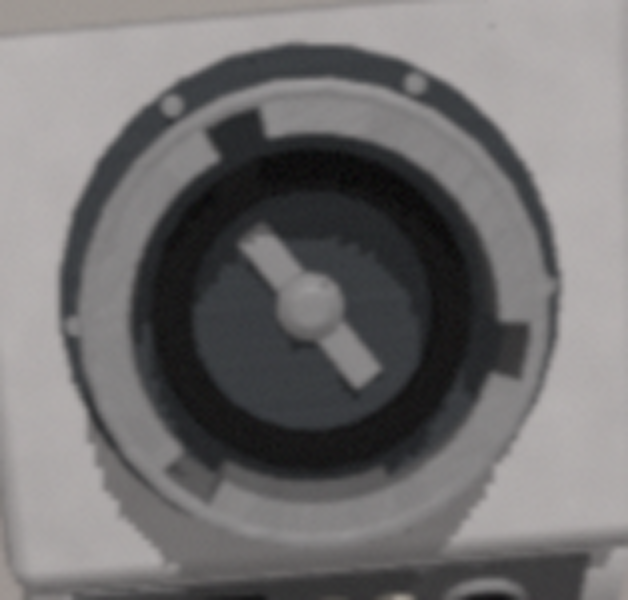

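```bash
cat > collar.py <<'E'
from h import *
def rect(c,cx,cy,z,half=.07,px=.00025):
    """orthographic view of plane z: rows = -x (up=+x), cols = -y"""
    n=int(2*half/px);v,u=np.mgrid[:n,:n]
    X=np.stack([cx+half-v*px,cy+half-u*px,np.full(u.shape,z)],-1)
    p=X@np.array(c["R"]).T+c["t"];q=p@np.array(c["K"]).T
    m=(q[...,:2]/q[...,2:]).astype(np.float32)
    return cv2.remap(c["f"],m[...,0],m[...,1],cv2.INTER_CUBIC)
def polar(c,cx,cy,z,rs,th):
    r,t=np.meshgrid(rs,th,indexing="ij")
    X=np.stack([cx+r*np.cos(t),cy+r*np.sin(t),np.full(r.shape,z)],-1)
    p=X@np.array(c["R"]).T+c["t"];q=p@np.array(c["K"]).T
    m=(q[...,:2]/q[...,2:]).astype(np.float32)
    return cv2.remap(cv2.cvtColor(c["f"],cv2.COLOR_RGB2GRAY),m[...,0],m[...,1],cv2.INTER_CUBIC).astype(float)
def fit(c,z,g):
    from scipy.optimize import minimize
    th=np.radians(np.arange(0,360,1.));f=lambda p:-(np.mean(polar(c,p[0],p[1],z,[p[2]-.002,p[2]-.001],th))-np.mean(polar(c,p[0],p[1],z,[p[2]+.001,p[2]+.002],th)))
    # bright annulus: bright inside outer rim, dark inside bore
    def h(p):
        a=polar(c,p[0],p[1],z,np.arange(.049,.056,.001),th);b=polar(c,p[0],p[1],z,np.arange(.036,.043,.001),th);d=polar(c,p[0],p[1],z,np.arange(.0585,.0605,.001),th)
        return -(np.median(a,0).mean()-b.mean()*.5)+a.std()*1.0
    return minimize(h,g,method="Nelder-Mead",options=dict(initial_simplex=np.array([g,[g[0]+.006,g[1]],[g[0],g[1]+.006]])))
E
python3 - <<'E'
from collar import *
np.set_printoptions(precision=4,suppress=True)
c=dict(np.load("m1.npz"))
# crop points -> pixel: rim extreme points by eye
pts=np.array([[78,312],[552,312],[312,78],[315,545],[233,123],[514,350],[192,478]])/4+[255,110]
for z in(.115,):
    P=np.array([onz(dict(R=c["R"],t=c["t"],camera_matrix=c["K"]),p,z) for p in pts]);print(P)
    c0=np.array([(P[2,0]+P[3,0])/2,(P[0,1]+P[1,1])/2]);print(c0,P[0,1]-P[1,1],P[2,0]-P[3,0])
    r=fit(c,z,c0);print(r.x,r.fun)
    for cc in(c0,r.x):
        for q in P[4:]: d=q[:2]-cc;print(np.degrees(np.arctan2(d[1],d[0])),np.linalg.norm(d))
    th=np.radians(np.arange(-180,180,1.))
    g=polar(c,*r.x,z,np.arange(.046,.050,.001),th).mean(0)
    med=np.median(g);dk=np.nonzero(g<med-30)[0]
    for seg in np.split(dk,np.nonzero(np.diff(dk)>1)[0]+1):print("slot",seg[0]-180,seg[-1]-180,(seg[0]+seg[-1])/2-180)
    im=rect(c,*r.x,z);n=im.shape[0]
    for R in(57,44.5):cv2.circle(im,(n//2,n//2),int(R*4),(255,0,0),1)
    cv2.imwrite("pics/rect.png",im[:,:,::-1])
E
```

```text
[[0.5615 0.2851 0.115 ]
 [0.5603 0.1715 0.115 ]
 [0.6149 0.2289 0.115 ]
 [0.5029 0.2284 0.115 ]
 [0.605  0.2473 0.115 ]
 [0.5512 0.1803 0.115 ]
 [0.5204 0.2587 0.115 ]]
[0.5589 0.2283] 0.11362676023029272 0.11196834703080094
[0.56   0.2284] -93.66295938881098
22.375995482686864 0.04985652797989958
-99.11646256357231 0.048584486164792995
141.71745156638804 0.04907876370327844
22.702217559115425 0.04881495056192757
-100.32804062200465 0.04890294191245728
142.6055385573222 0.04983780385880521
slot -107 -92 -99.5
slot 15 31 23.0
slot 135 149 142.0
```

View pics/rect.png

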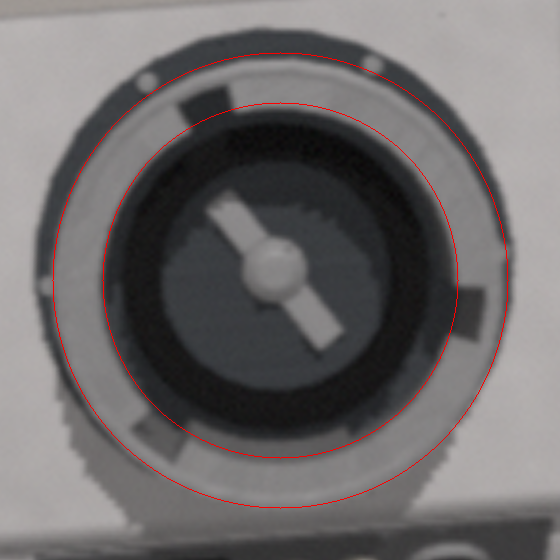

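The rectified view fits well: the collar axis is at about (0.5593, 0.2284), and the slots are at about 22.5°, −98.5° and 142°. The bore and rim circles agree with 89/114 mm. Now I'll head to the lid, taking a second view of the mill on the way.

Request:
play_rows(motion=[[[0, 0.035, 0, 0, 0, 0], [0, 0.07, 0, 0, 0, 0], [0, 0.1, 0, 0, 0, 0], [0, 0.12, 0, 0, 0, 0], [0, 0.12, 0, 0, 0, 0], [0, 0.12, 0, 0, 0, 0]]])

```text
time_s: 4.87
position: [0.5387, 0.1218, 0.3287]
tcp_rot: [[1.0, -0.012, 0.0], [-0.012, -1.0, 0.001], [0.0, -0.001, -1.0]]
force: [0.4, 0.1, 0.1]
opening: 0.69
grasp_force: 0.0
```

Run:
```python
from collar import *
np.set_printoptions(precision=4,suppress=True)
k=snap("wrist");k=snap("wrist","pics/m2.png");s=bot.read_state();print(s["time_s"],s["position"])
c2=dict(R=k["R"],t=k["t"],K=k["camera_matrix"],f=k["frame"]);np.savez("m2.npz",**c2)
c1=dict(np.load("m1.npz"))
C=lambda c:dict(R=c["R"],t=c["t"],camera_matrix=c["K"])
for z in(.115,):
  P=[]
  for c in(c1,c2):
    r=fit(c,z,np.array([.559,.2285]));print(z,r.x,r.fun);P.append(np.array([*r.x,z]))
print("tri",meet([ray(C(c),proj(C(c),p)) for c,p in zip((c1,c2),P)]))
im=rect(c2,.5593,.2284,.115);n=im.shape[0]
for R in(57,44.5):cv2.circle(im,(n//2,n//2),int(R*4),(255,0,0),1)
cv2.imwrite("pics/rect2.png",im[:,:,::-1])
```

```text
4.9667 [0.5387 0.1233 0.3286]
0.115 [0.56   0.2285] -93.66344669603963
0.115 [0.5598 0.2281] -91.55155885454504
tri [0.5597 0.2285 0.1136]
```

View pics/rect2.png

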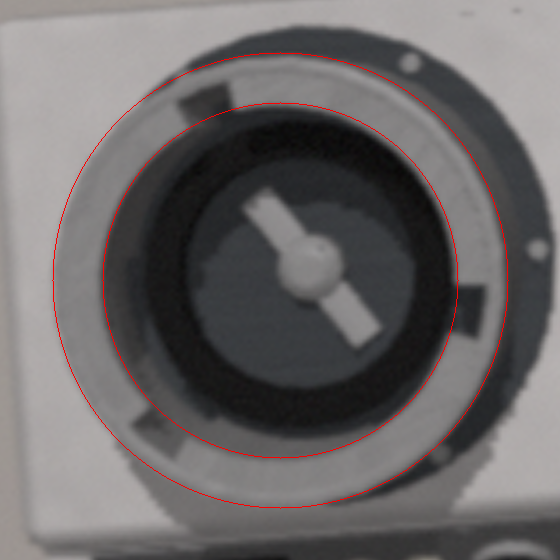

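Request:
play_rows(motion=[[[-0.009, 0.0355, 0.016, 0, 0, 3], [-0.018, 0.071, 0.032, 0, 0, 6], [-0.027, 0.1065, 0.048, 0, 0, 9], [-0.036, 0.142, 0.064, 0, 0, 12], [-0.045, 0.1775, 0.08, 0, 0, 15], [-0.054, 0.213, 0.096, 0, 0, 18], [-0.063, 0.25, 0.112, 0, 0, 21], [-0.0715, 0.285, 0.128, 0, 0, 24]]])

```text
time_s: 5.63
position: [0.4648, -0.1621, 0.2]
tcp_rot: [[0.91, -0.415, 0.001], [-0.415, -0.91, -0.0], [0.001, -0.0, -1.0]]
force: [1.7, 0.3, -0.1]
opening: 0.686
grasp_force: 0.0
```

Run:
```python
from h import *
np.set_printoptions(precision=4,suppress=True)
for i in range(4): c=snap("wrist","pics/l2.png")
s=bot.read_state();R=np.array(s["tcp_rot"]);p=np.array(s["position"]);print(s["time_s"],p,R[:,0],s["force"])
print("to lid, tool axes",R.T@(np.array([.464,-.1634,.050])-p),"yaw",np.degrees(np.arctan2(R[1,0],R[0,0])))
g=cv2.cvtColor(c["frame"],cv2.COLOR_RGB2GRAY)
q=proj(c,[.464,-.1634,.0615]);print(q)
m=(g<60).astype(np.uint8);z=np.zeros_like(m);u,v=map(int,q);z[max(0,v-75):v+75,u-60:u+60]=m[max(0,v-75):v+75,u-60:u+60]
n,l,st,ce=cv2.connectedComponentsWithStats(z);i=1+np.argmin(np.linalg.norm(ce[1:]-q,axis=1));print(st[i],ce[i])
cs,_=cv2.findContours((l==i).astype(np.uint8),0,2);r=cv2.minAreaRect(cs[0]);P=np.array([onz(c,x,.0615) for x in cv2.boxPoints(r)]);print(r,P,P.mean(0))
```

```text
5.8333 [ 0.4648 -0.1612  0.2001] [ 0.9095 -0.4157 -0.0012] [ 0.2215 -0.3181 -0.3206]
to lid, tool axes [0.0004 0.0024 0.1501] yaw -24.562128956324578
[322.0002 226.8933]
[ 311  181   23   87 1612] [321.3815 223.7184]
((322.0, 224.0), (86.0, 22.0), 90.0) [[ 0.5003 -0.1708  0.0615]
 [ 0.4933 -0.1861  0.0615]
 [ 0.4299 -0.1576  0.0615]
 [ 0.4374 -0.1414  0.0615]] [ 0.4652 -0.164   0.0615]
```

The collar is confirmed at z ≈ 0.114 from the two views, and the lid was re-measured at (0.4648, −0.1638). Descend and grasp.

Request:
play_rows(motion=[[[0.0005, 0.0026, 0.025, 0, 0, 0], [0.0005, 0.0026, 0.055, 0, 0, 0], [0.0005, 0.0026, 0.085, 0, 0, 0], [0.0005, 0.0026, 0.115, 0, 0, 0], [0.0005, 0.0026, 0.135, 0, 0, 0], [0.0005, 0.0026, 0.145, 0, 0, 0], [0.0005, 0.0026, 0.149, 0, 0, 0], [0.0005, 0.0026, 0.149, 0, 0, 0]]])

```text
time_s: 6.5
position: [0.4647, -0.163, 0.0515]
tcp_rot: [[0.911, -0.413, 0.0], [-0.413, -0.911, 0.0], [-0.0, -0.0, -1.0]]
force: [0.9, -0.4, -0.0]
opening: 0.688
grasp_force: 0.0
```

Request:
play_rows(motion=[[[0, 0, 0, 0, 0, 0], [0, 0, 0, 0, 0, 0], [0, 0, 0, 0, 0, 0], [0, 0, 0, 0, 0, 0], [0, 0, 0, 0, 0, 0], [0, 0, 0, 0, 0, 0], [0, 0, 0, 0, 0, 0], [0, 0, 0, 0, 0, 0]]], fingers=0.0)

```text
time_s: 7.17
position: [0.464, -0.1638, 0.0516]
tcp_rot: [[0.91, -0.416, 0.0], [-0.416, -0.91, 0.001], [0.0, -0.001, -1.0]]
force: [0.2, 2.5, 1.2]
opening: 0.176
grasp_force: 29.4
```

The grip is good: the opening of about 15 mm matches the handle. Lift and carry.

Request:
play_rows(motion=[[[0, 0, -0.008, 0, 0, 0], [0, 0, -0.025, 0, 0, 0], [0, 0, -0.05, 0, 0, 0], [0, 0, -0.08, 0, 0, 0], [0, 0, -0.11, 0, 0, 0], [0, 0, -0.135, 0, 0, 0], [0, 0, -0.147, 0, 0, 0], [0, 0, -0.15, 0, 0, 0]]])

```text
time_s: 7.83
position: [0.465, -0.1648, 0.2042]
tcp_rot: [[0.91, -0.415, 0.004], [-0.415, -0.91, -0.003], [0.005, 0.001, -1.0]]
force: [-0.9, -0.6, -2.7]
opening: 0.162
grasp_force: 30.0
```

Request:
play_rows(motion=[[[-0.003, -0.015, 0, 0, 0, 0], [-0.009, -0.045, 0, 0, 0, 0], [-0.016, -0.08, 0, 0, 0, 0], [-0.023, -0.117, 0, 0, 0, 0], [-0.03, -0.154, 0, 0, 0, 0], [-0.037, -0.191, 0, 0, 0, 0], [-0.044, -0.228, 0, 0, 0, 0], [-0.05, -0.26, 0, 0, 0, 0]]])

```text
time_s: 8.5
position: [0.5253, 0.0956, 0.2002]
tcp_rot: [[0.91, -0.414, -0.003], [-0.414, -0.91, 0.0], [-0.003, 0.001, -1.0]]
force: [0.6, -1.1, -2.2]
opening: 0.16
grasp_force: 30.0
```

Request:
play_rows(motion=[[[-0.006, -0.03, 0, 0, 0, -2], [-0.012, -0.06, 0, 0, 0, -5], [-0.017, -0.088, 0, 0, 0, -9], [-0.021, -0.11, 0, 0, 0, -13], [-0.024, -0.125, 0, 0, 0, -17], [-0.026, -0.133, 0, 0, 0, -21], [-0.0266, -0.136, 0, 0, 0, -25], [-0.0266, -0.136, 0, 0, 0, -28]]])

```text
time_s: 9.17
position: [0.5574, 0.2289, 0.1996]
tcp_rot: [[0.998, 0.066, -0.003], [0.066, -0.998, -0.001], [-0.004, 0.0, -1.0]]
force: [0.7, -0.2, -1.6]
opening: 0.159
grasp_force: 30.0
```

Request:
play_rows(motion=[[[0, 0, 0, 0, 0, -4], [0, 0, 0, 0, 0, -9], [0, 0, 0, 0, 0, -14], [0, 0, 0, 0, 0, -19], [0, 0, 0, 0, 0, -24], [0, 0, 0, 0, 0, -27], [0, 0, 0, 0, 0, -27], [0, 0, 0, 0, 0, -27]]])

```text
time_s: 9.83
position: [0.5576, 0.2277, 0.2002]
tcp_rot: [[0.862, 0.506, -0.003], [0.506, -0.863, -0.001], [-0.003, -0.001, -1.0]]
force: [-0.5, 0.9, -2.2]
opening: 0.161
grasp_force: 30.0
```

Run:
```python
from h import *
np.set_printoptions(precision=4,suppress=True)
for i in range(2): c=snap("wrist","pics/h1.png")
s=bot.read_state();R=np.array(s["tcp_rot"]);p=np.array(s["position"]);print(s["time_s"],p,s["force"],s["moment"],s["opening"],s["joint_positions"])
print("tool axes",R.T@(np.array([.559,.2285,.19])-p),"yaw",np.degrees(np.arctan2(R[1,0],R[0,0])))
```

```text
9.9333 [0.5581 0.2278 0.2007] [-0.4567 -0.2287 -1.5225] [-0.0085 -0.0368 -0.0351] 0.1608339557668467 [11.5981 29.3683 86.0871 -0.003  64.6379 71.1826]
tool axes [ 0.0011 -0.0001  0.0107] yaw 30.416807616859927
```

View pics/h1.png

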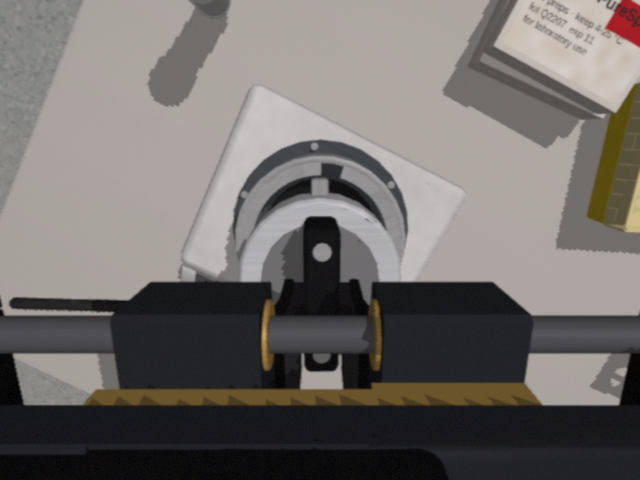

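The wrist view shows the lid gripped squarely over the collar. Its lug at (320,187) sits about 8° counter-clockwise of the slot at (332,172), as planned. Lower it until it touches.

Request:
play_rows(motion=[[[0.001, 0, 0.008, 0, 0, 0], [0.001, 0, 0.016, 0, 0, 0], [0.001, 0, 0.024, 0, 0, 0], [0.001, 0, 0.031, 0, 0, 0], [0.001, 0, 0.037, 0, 0, 0], [0.001, 0, 0.0405, 0, 0, 0], [0.001, 0, 0.0405, 0, 0, 0], [0.001, 0, 0.0405, 0, 0, 0]]])

```text
time_s: 10.6
position: [0.5594, 0.2285, 0.1607]
tcp_rot: [[0.862, 0.507, -0.0], [0.507, -0.862, -0.0], [-0.0, -0.0, -1.0]]
force: [0.1, 1.2, -2.3]
opening: 0.16
grasp_force: 30.0
```

Request:
play_rows(motion=[[[0, 0, 0.001, 0, 0, 0], [0, 0, 0.002, 0, 0, 0], [0, 0, 0.003, 0, 0, 0], [0, 0, 0.004, 0, 0, 0], [0, 0, 0.004, 0, 0, 0]]])

```text
time_s: 11.02
position: [0.5594, 0.2285, 0.1569]
tcp_rot: [[0.862, 0.507, -0.0], [0.507, -0.862, 0.0], [0.0, -0.0, -1.0]]
force: [0.2, -0.4, -3.7]
opening: 0.164
grasp_force: 30.0
```

Request:
play_rows(motion=[[[0, 0, 0.0005, 0, 0, 0], [0, 0, 0.001, 0, 0, 0], [0, 0, 0.001, 0, 0, 0]]])

```text
time_s: 11.27
position: [0.5597, 0.229, 0.1563]
tcp_rot: [[0.862, 0.507, 0.001], [0.507, -0.862, 0.001], [0.001, -0.0, -1.0]]
force: [0.6, 2.0, -0.6]
opening: 0.158
grasp_force: 30.0
```

Request:
play_rows(motion=[[[0, 0, 0.0005, 0, 0, 0], [0, 0, 0.001, 0, 0, 0], [0, 0, 0.001, 0, 0, 0]]])

```text
time_s: 11.52
position: [0.5596, 0.2291, 0.1558]
tcp_rot: [[0.862, 0.507, 0.001], [0.507, -0.862, 0.001], [0.001, -0.0, -1.0]]
force: [-2.2, 2.5, 4.1]
opening: 0.162
grasp_force: 30.0
```

Touch at z ≈ 0.156 with about 6 N of pressure. Turn clockwise gently.

Request:
play_rows(motion=[[[0, 0, 0, 0, 0, 1], [0, 0, 0, 0, 0, 2], [0, 0, 0, 0, 0, 3], [0, 0, 0, 0, 0, 4], [0, 0, 0, 0, 0, 5], [0, 0, 0, 0, 0, 5]]])

```text
time_s: 12.02
position: [0.5606, 0.2284, 0.1552]
tcp_rot: [[0.903, 0.429, 0.003], [0.429, -0.903, -0.0], [0.002, 0.001, -1.0]]
force: [2.2, 1.9, 2.9]
opening: 0.162
grasp_force: 30.1
```

Request:
play_rows(motion=[[[0, 0, 0, 0, 0, 0.5], [0, 0, 0, 0, 0, 1], [0, 0, 0, 0, 0, 1.5], [0, 0, 0, 0, 0, 1.5]]])

```text
time_s: 12.35
position: [0.559, 0.228, 0.1544]
tcp_rot: [[0.914, 0.406, -0.002], [0.406, -0.914, -0.001], [-0.002, 0.0, -1.0]]
force: [0.0, 0.6, -2.4]
opening: 0.165
grasp_force: 30.0
```

The force has gone back to the lid's weight alone, so the lugs have dropped into the slots. Now lower to the seal.

Request:
play_rows(motion=[[[0, 0, 0.001, 0, 0, 0.5], [0, 0, 0.002, 0, 0, 0.5], [0, 0, 0.003, 0, 0, 0.5], [0, 0, 0.004, 0, 0, 0.5], [0, 0, 0.005, 0, 0, 0.5], [0, 0, 0.005, 0, 0, 0.5]]])

```text
time_s: 12.85
position: [0.5587, 0.2288, 0.1496]
tcp_rot: [[0.917, 0.398, -0.002], [0.398, -0.917, 0.0], [-0.001, -0.001, -1.0]]
force: [0.1, 0.4, -0.3]
opening: 0.161
grasp_force: 30.0
```

Run:
```python
from h import *
np.set_printoptions(precision=4,suppress=True)
s=bot.read_state();R=np.array(s["tcp_rot"]);print(s["time_s"],s["position"],s["force"],s["moment"],np.degrees(np.arctan2(R[1,0],R[0,0])))
```

```text
12.85 [0.5587 0.2288 0.1496] [ 0.1404  0.4151 -0.3193] [0.2087 0.1475 0.0062] 23.477420326567508
```

Request:
play_rows(motion=[[[0, 0, 0.001, 0, 0, 0], [0, 0, 0.002, 0, 0, 0], [0, 0, 0.003, 0, 0, 0], [0, 0, 0.004, 0, 0, 0], [0, 0, 0.005, 0, 0, 0], [0, 0, 0.006, 0, 0, 0], [0, 0, 0.007, 0, 0, 0], [0, 0, 0.007, 0, 0, 0]]])

```text
time_s: 13.52
position: [0.559, 0.2292, 0.1436]
tcp_rot: [[0.917, 0.398, -0.001], [0.398, -0.917, 0.001], [-0.0, -0.001, -1.0]]
force: [-5.3, 3.9, 6.4]
opening: 0.16
grasp_force: 30.0
```

Run:
```python
from h import *
np.set_printoptions(precision=4,suppress=True)
s=bot.read_state();R=np.array(s["tcp_rot"]);print(s["time_s"],s["position"],s["force"],s["moment"],np.degrees(np.arctan2(R[1,0],R[0,0])))
```

```text
13.5167 [0.559  0.2292 0.1436] [-5.3184  3.8536  6.4032] [0.5128 0.7757 0.0045] 23.47460215870362
```

Request:
play_rows(motion=[[[-0.0002, -0.0004, 0, 0, 0, 1], [-0.0003, -0.0005, 0, 0, 0, 2], [-0.0003, -0.0005, 0, 0, 0, 3], [-0.0003, -0.0005, 0.0003, 0, 0, 4], [-0.0003, -0.0005, 0.0003, 0, 0, 5], [-0.0003, -0.0005, 0.0005, 0, 0, 6], [-0.0003, -0.0005, 0.0005, 0, 0, 6]]])

```text
time_s: 14.1
position: [0.5606, 0.2288, 0.1436]
tcp_rot: [[0.954, 0.301, 0.004], [0.301, -0.954, -0.0], [0.004, 0.001, -1.0]]
force: [-1.6, 1.5, 6.1]
opening: 0.165
grasp_force: 30.1
```

```bash
cat > st.py <<'E'
from h import *
np.set_printoptions(precision=4,suppress=True)
s=bot.read_state();R=np.array(s["tcp_rot"]);print(s["time_s"],s["position"],s["force"],s["moment"],np.degrees(np.arctan2(R[1,0],R[0,0])),s["tau"][5],s["opening"])
E
python3 st.py
```

```text
14.1 [0.5606 0.2288 0.1436] [-1.6304  1.5006  6.1465] [0.1371 0.2019 0.109 ] 17.504395893173356 0.20919911563396454 0.16548969044382802
```

Request:
play_rows(motion=[[[0, 0, 0.0002, 0, 0, 1.5], [0, 0, 0.0004, 0, 0, 3], [0, 0, 0.0006, 0, 0, 4.5], [0, 0, 0.0009, 0, 0, 6], [0, 0, 0.0011, 0, 0, 7.5], [0, 0, 0.0013, 0, 0, 9], [0, 0, 0.0013, 0, 0, 9]]])

```text
time_s: 14.68
position: [0.561, 0.2285, 0.1424]
tcp_rot: [[0.989, 0.148, 0.005], [0.148, -0.989, -0.001], [0.005, 0.001, -1.0]]
force: [-1.3, 1.7, 5.9]
opening: 0.158
grasp_force: 30.5
```

```bash
python3 st.py
```

```text
14.6833 [0.561  0.2285 0.1424] [-1.2971  1.7301  5.8785] [0.0173 0.1426 0.3202] 8.52562735216333 0.39885194040834904 0.15777898377180538
```

Request:
play_rows(motion=[[[0, 0, 0.0004, 0, 0, 1.5], [0, 0, 0.0008, 0, 0, 3], [0, 0, 0.0012, 0, 0, 4.5], [0, 0, 0.0015, 0, 0, 6], [0, 0, 0.0018, 0, 0, 7.5], [0, 0, 0.002, 0, 0, 9], [0, 0, 0.002, 0, 0, 9]]])

```text
time_s: 15.27
position: [0.5614, 0.2285, 0.141]
tcp_rot: [[1.0, -0.008, 0.006], [-0.008, -1.0, -0.001], [0.006, 0.001, -1.0]]
force: [-2.1, -0.1, 9.0]
opening: 0.164
grasp_force: 30.5
```

```bash
python3 st.py
```

```text
15.2667 [0.5614 0.2285 0.141 ] [-2.0835 -0.0711  8.9555] [0.0102 0.1787 0.2521] -0.4628207040076051 0.41077611967921257 0.16366604008836494
```

Request:
play_rows(motion=[[[0, 0, 0.0003, 0, 0, 1.5], [0, 0, 0.0006, 0, 0, 3], [0, 0, 0.0009, 0, 0, 4.5], [0, 0, 0.0012, 0, 0, 6], [0, 0, 0.0015, 0, 0, 7.5], [0, 0, 0.0017, 0, 0, 9], [0, 0, 0.0017, 0, 0, 9]]])

```text
time_s: 15.85
position: [0.5614, 0.2285, 0.1397]
tcp_rot: [[0.986, -0.164, 0.006], [-0.164, -0.986, -0.001], [0.006, -0.0, -1.0]]
force: [-2.1, 0.7, 9.6]
opening: 0.161
grasp_force: 30.7
```

```bash
python3 st.py
```

```text
15.85 [0.5614 0.2285 0.1397] [-2.1226  0.7256  9.635 ] [-0.0465  0.3202  0.3342] -9.44863948634613 0.4631924908608198 0.16056456109111708
```

Request:
play_rows(motion=[[[0, 0, 0.0003, 0, 0, 1.5], [0, 0, 0.0006, 0, 0, 3], [0, 0, 0.0009, 0, 0, 4.5], [0, 0, 0.0012, 0, 0, 6], [0, 0, 0.0014, 0, 0, 7.5], [0, 0, 0.0016, 0, 0, 9], [0, 0, 0.0016, 0, 0, 9]]])

```text
time_s: 16.43
position: [0.5616, 0.2286, 0.1384]
tcp_rot: [[0.949, -0.316, 0.006], [-0.316, -0.949, -0.001], [0.006, -0.001, -1.0]]
force: [-2.3, 0.2, 12.1]
opening: 0.16
grasp_force: 30.9
```

```bash
python3 st.py
```

```text
16.4333 [0.5616 0.2286 0.1384] [-2.3127  0.2495 12.139 ] [-0.0052  0.3937  0.3673] -18.439287200585337 0.49365056678652763 0.16040069409343358
```

Request:
play_rows(motion=[[[0, 0, 0.0002, 0, 0, 1], [0, 0, 0.0004, 0, 0, 2], [0, 0, 0.0004, 0, 0, 3], [0, 0, 0.0004, 0, 0, 4], [0, 0, 0.0004, 0, 0, 4]]])

```text
time_s: 16.85
position: [0.5615, 0.2286, 0.138]
tcp_rot: [[0.924, -0.381, 0.006], [-0.381, -0.924, -0.001], [0.006, -0.002, -1.0]]
force: [-2.9, -0.0, 11.2]
opening: 0.159
grasp_force: 31.2
```

```bash
python3 st.py
```

```text
16.85 [0.5615 0.2286 0.138 ] [-2.9013 -0.0065 11.1784] [-0.0219  0.3541  0.4341] -22.40812356694401 0.5091794393956661 0.15855560584466022
```

Request:
play_rows(motion=[[[0, 0, 0, 0, 0, 1], [0, 0, 0, 0, 0, 2], [0, 0, 0, 0, 0, 2]]])

```text
time_s: 17.1
position: [0.5615, 0.2285, 0.1379]
tcp_rot: [[0.911, -0.413, 0.006], [-0.413, -0.911, -0.001], [0.006, -0.002, -1.0]]
force: [-1.6, 0.3, 11.3]
opening: 0.168
grasp_force: 31.1
```

```bash
python3 st.py
```

```text
17.1 [0.5615 0.2285 0.1379] [-1.5893  0.3331 11.2537] [0.0549 0.2858 0.4131] -24.4110178771964 0.48410268500447273 0.1675927555138585
```

Height is now level at 0.138, so the lid is drawn home. A little further for margin, watching the torque.

Request:
play_rows(motion=[[[0, 0, 0, 0, 0, 0.7], [0, 0, 0, 0, 0, 1.4], [0, 0, 0, 0, 0, 1.4]]])

```text
time_s: 17.35
position: [0.5614, 0.2285, 0.1378]
tcp_rot: [[0.9, -0.435, 0.006], [-0.435, -0.9, -0.001], [0.006, -0.002, -1.0]]
force: [-1.0, 0.7, 11.1]
opening: 0.163
grasp_force: 31.3
```

```bash
python3 st.py
python3 - <<'E'
from h import *
c=snap("wrist","pics/f1.png")
E
```

```text
17.35 [0.5614 0.2285 0.1378] [-0.9663  0.7212 11.1467] [0.0238 0.3859 0.4714] -25.793324257176163 0.49142874777317047 0.16264493092398138
```

View pics/f1.png

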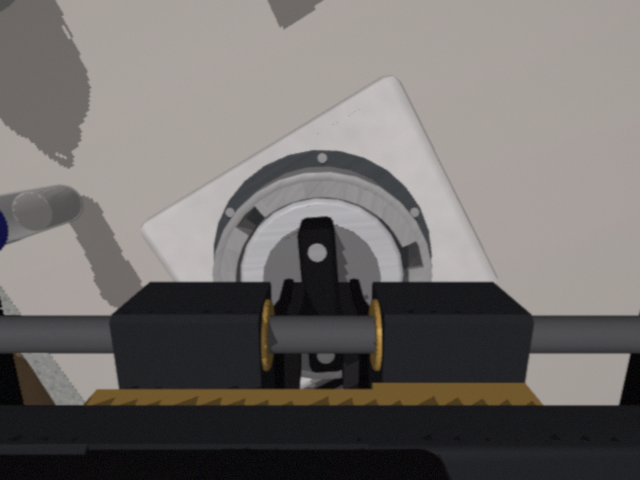

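The lugs are now under the flange. The handle has rotated about 4° in the jaws (its screws are now at (317,252) and (326,357)), so the lid lags the tool. I'll turn a bit further with a check.

Request:
play_rows(motion=[[[0, 0, 0, 0, 0, 1], [0, 0, 0, 0, 0, 2], [0, 0, 0, 0, 0, 3], [0, 0, 0, 0, 0, 3]]])

```text
time_s: 17.73
position: [0.5614, 0.2285, 0.1376]
tcp_rot: [[0.876, -0.482, 0.006], [-0.482, -0.876, -0.001], [0.006, -0.002, -1.0]]
force: [-1.5, 0.3, 9.3]
opening: 0.16
grasp_force: 31.3
```

```bash
python3 st.py
cat > hand.py <<'E'
from h import *
c=snap("wrist","pics/f2.png");f=cv2.cvtColor(c["frame"],cv2.COLOR_RGB2GRAY)
# screws: bright dots on the dark handle
for z0,z1 in((225,280),(345,375)):
    m=np.zeros_like(f);m[z0:z1,306:338]=(f[z0:z1,306:338]>80)*1
    n,l,st,ce=cv2.connectedComponentsWithStats(m)
    print([(st[i].tolist(),ce[i].round(1).tolist()) for i in range(1,n) if 30<st[i][4]<700])
E
python3 hand.py
```

```text
17.7333 [0.5614 0.2285 0.1376] [-1.5175  0.3042  9.3309] [0.02   0.3114 0.3693] -28.80100651432724 0.532186534255743 0.15960000088223555
[([307, 243, 20, 19, 279], [316.6, 252.1])]
[([318, 354, 16, 9, 118], [325.6, 357.4]), ([306, 371, 32, 4, 88], [321.0, 373.0])]
```

The screws did not move in the image, so the lid followed the tool: about 46° from the slots, with no stop felt. One more degree, then let go.

Request:
play_rows(motion=[[[0, 0, 0, 0, 0, 0.6], [0, 0, 0, 0, 0, 1.2], [0, 0, 0, 0, 0, 1.2]]])

```text
time_s: 18.03
position: [0.5614, 0.2284, 0.1376]
tcp_rot: [[0.866, -0.5, 0.006], [-0.5, -0.866, -0.001], [0.006, -0.002, -1.0]]
force: [-2.0, -0.1, 9.3]
opening: 0.162
grasp_force: 31.4
```

```bash
python3 st.py; python3 hand.py
```

```text
18.0333 [0.5614 0.2284 0.1376] [-1.9599 -0.1133  9.2818] [0.0043 0.2916 0.4903] -29.984865621281784 0.5046285688877106 0.16208769755870742
[([307, 243, 20, 19, 277], [316.5, 252.2])]
[([318, 354, 16, 9, 118], [325.6, 357.4]), ([306, 371, 32, 4, 86], [321.0, 373.1])]
```

Request:
play_rows(motion=[[[0, 0, 0, 0, 0, 0], [0, 0, 0, 0, 0, 0], [0, 0, 0, 0, 0, 0], [0, 0, 0, 0, 0, 0], [0, 0, 0, 0, 0, 0], [0, 0, 0, 0, 0, 0]]], fingers=0.06)

```text
time_s: 18.58
position: [0.5589, 0.2286, 0.135]
tcp_rot: [[0.865, -0.502, -0.0], [-0.502, -0.865, -0.0], [-0.0, 0.001, -1.0]]
force: [0.6, 0.2, 0.2]
opening: 0.529
grasp_force: 0.0
```

Request:
play_rows(motion=[[[0, 0, -0.01, 0, 0, 0], [0, 0, -0.03, 0, 0, 0], [0, 0, -0.06, 0, 0, 0], [0, 0, -0.09, 0, 0, 0], [0, 0, -0.12, 0, 0, 0], [0, 0, -0.14, 0, 0, 0], [0, 0, -0.15, 0, 0, 0], [0, 0, -0.15, 0, 0, 0]]])

```text
time_s: 19.25
position: [0.5605, 0.2292, 0.2888]
tcp_rot: [[0.865, -0.502, 0.006], [-0.502, -0.865, 0.001], [0.005, -0.004, -1.0]]
force: [0.6, 0.1, 0.3]
opening: 0.686
grasp_force: 0.0
```

Run:
```python
from collar import *
np.set_printoptions(precision=4,suppress=True)
for i in range(3): k=snap("wrist")
s=bot.read_state();print(s["time_s"],s["position"],s["force"])
c=dict(R=k["R"],t=k["t"],K=k["camera_matrix"],f=k["frame"])
im=rect(c,.5595,.2284,.115);im2=rect(c,.5595,.2284,.1485)
cv2.imwrite("pics/end.png",im[:,:,::-1])
g=cv2.cvtColor(im2,cv2.COLOR_RGB2GRAY);m=(g<50).astype(np.uint8);m[:100]=0;m[460:]=0;m[:,:100]=0;m[:,460:]=0
n,l,st,ce=cv2.connectedComponentsWithStats(m)
for i in range(1,n):
    if st[i,4]>4000:
        cs,_=cv2.findContours((l==i).astype(np.uint8),0,2);print(st[i],cv2.minAreaRect(max(cs,key=cv2.contourArea)))
```

```text
19.4 [0.5579 0.2286 0.2839] [-0.5635 -0.4367  0.5191]
[  198   139   165   267 14867] ((283.0778503417969, 271.3695373535156), (64.46556091308594, 277.9075927734375), 25.47498893737793)
```

View pics/end.png

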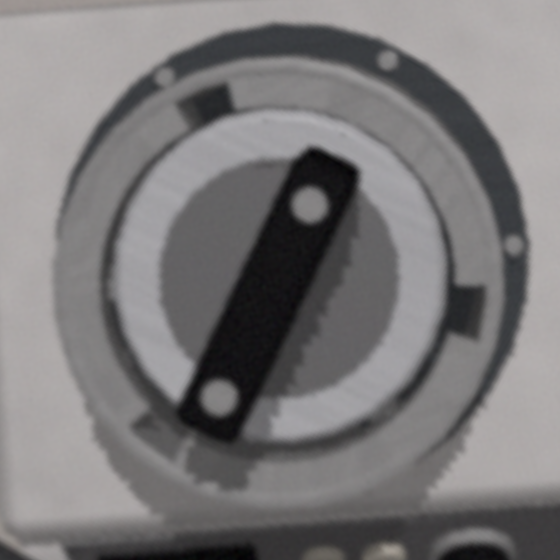

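The lid sits home. The handle is at −25.5°, about 47.5° clockwise of the slots (past 43°, short of the stop). The slots are empty, and the handle top scales correctly for the −28 mm seat: 69 mm long at z = 0.1485. The gripper is clear, so I'm handing in.

```bash
python3 -c "
from rig import bot
print(bot.hand_in())"
```

```text
the job is handed in; nothing more can be done
None
```

The mill is closed: its lid is seated and locked about 47° clockwise past the slots, just short of the stop. I let go with the gripper clear and handed the job in at about 19 s.

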